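# Set a pacemaker under the inspection microscope

### The job

Take the shorter of the two pacemakers out of the angled rack and stand it upright, white header on top, fully down in the slot of the sliding carriage. Then ease the carriage gently along its rail until it rests fully against the end stop beneath the microscope, and let go. Do not knock the microscope, and leave everything else where it is.

Things in the scene. Friction and masses are not known exactly. Their poses are not given: they have to be found in the camera images.
- pacemaker: The shorter pacemaker: flat titanium can with rounded corners (46 wide, 8 thick, 38 mm tall), white polymer header on top, 50 mm tall over all, about 28 g. Origin: centre of its bottom edge; x along its width, y through its thickness, z from bottom edge to header. Starts in a rack slot, leaning 25 degrees from vertical, header towards the rack's front.
- tall_pacemaker: A taller pacemaker (46 wide, 8 thick, 65 mm tall over all, header with three ports) in the other slot of the rack, 48 mm beside the first; which slot is which varies. Same axes and origin. Leave it in its slot.
- rack: Fixed grey block 66 x 112 x 24 mm on a stand, its top face sloping 25 degrees down to its front (-x), which faces the slide. Two slots 9.6 wide, 49 long, 16 mm deep, square to that face, 24 mm either side of the middle. Origin: centre of the stand on the bench; z up, x level to the back, y across the slots. Parts leave along the slot axis, (-0.423, 0, 0.906) in this frame.
- station: Fixed base plate of the slide (160 x 470 x 12 mm) with a steel rail along its y axis. Origin: on the bench, on the rail's centre line under the middle of the carriage's travel; x away from the robot, y along the rail, z up. The end stop, a steel block across the rail, and the microscope are at its -y end.
- carriage (a joint): Travel of the carriage, m: 0 at the loading end (station +y), 0.200 hard against the end stop; grows towards station -y. Starts between 0 and 0.06. Top plate 84 x 100 mm, its upper face 40 mm above the bench. About 2 N of friction and 4 N per m/s of damping; it stays where it is left.
- nest (a point): Centre of the floor of the carriage's slot, 46 mm above the bench (moves with the carriage; axes as the station's). Slot 10.4 mm wide (x), 50 mm long (y, along the rail), 15 mm deep, in a grey block 34 x 62 mm. Along it two flared steel lips, 11 mm apart below and 18 mm at their tops, rise to 20 mm above this point and guide a part in.
- ball (a point): Centre of the carriage handle's black ball (24 mm diameter), 82 mm above the bench, 63 mm from the middle of the slot towards station +y (the trailing end). Its thin steel stem leans 30 degrees from vertical towards station +y; take it along the stem or a little flatter, as near the stop the microscope leaves no room for an upright gripper.
- microscope: Fixed video microscope. Origin: foot of its column (25 mm diameter, 380 mm tall) on the base plate, 240 mm from the station's origin towards -y. Its head hangs 140 mm from the column towards station +y, straight over the slot when the carriage is at the stop: ring lamp of 110 mm diameter, underside 170 mm above the bench, tube and camera above it up to 370 mm.
- specimen_jar: Bystander: squat glass jar with an aluminium lid, 72 mm diameter, 60 mm tall. Origin: centre of its underside.
- spare_header: Bystander: loose white connector header, 36 x 9 x 19 mm, on the bench. Origin: centre of its underside.
- tweezers: Bystander: steel tweezers lying flat, 126 mm long. Origin: their middle, at the bench.
Things that resemble listed ones, but are neither listed nor needed, are in the scene too. What is shaped like the pacemaker but brown or orange is not meant.

How it is judged:
By the outcome, as a careful person would: the job done as asked, in the order asked, and still so for the second after the job is handed in, with the robot touching nothing.
It also fails if it takes over 58 s, if anything falls off the work surface, if the arm or the gripper's body presses on something with over 40 N, if the wrist force passes 120 N, or if a joint passes its speed limit or range.

### The arm

A 6-joint arm with a two-finger parallel gripper is mounted at the origin on the work surface. World frame = base frame: x ahead of the robot, y to its left, z up, the work surface at z = 0. Lengths are in mm, angles in degrees, forces in N, time in s.
With the tool pointing down it reaches from about 350 to 850 mm from the base axis. Payload 8.1 kg.
Tool frame: the origin (TCP) lies midway between the tips of the shut fingers; the grasp point (between the pads) lies 19 mm behind it (r.pinch_z is the distance from the TCP to the grasp point, in mm); z points along the fingers, y is the line along which they close (so a half turn about z gives the same grasp; the last joint's range is limited). The gripper opens to 85 mm and grips with 20 to 120 N. Pads are 22 mm wide; open, the fingers measure 114 mm over their backs; the gripper's body (76 mm by 85 mm) begins 54 mm behind the grasp point. The pads swing forward as they close: fully open they stand 13 mm farther back than shut.
Start: joints at [63.346, 7.471, 85.268, -0, 87.261, -4.893], TCP at [222.42, 557.256, 231.292] pointing down, gripper open.
Joint ranges: [-169.43, 169.43], [-51.17, 129.36], [1.28, 143.12], [-76.62, 256.62], [0, 156.53], [-152.29, 152.29]. Speed limits (degrees/s): [136.94, 136.94, 159.86, 180, 180, 180].

### API

Orientations are given as [roll, pitch, yaw] about the fixed x, y, z axes, in that order (R = Rz(yaw) Ry(pitch) Rx(roll)).
In Python, from bench import r gives the robot as it stands.
- The arm moves only by the shell command python3 -m jog 'ROWS' [OPENING] [FORCE]. ROWS is JSON, one flat list of numbers, 6 for each row, row after row: the shift along the tool's x, y, z in m, then the turn, a rotation vector about the tool's x, y, z in rad. A call has 1 to 8 rows; each row is the pose to reach, as a shift and turn from the pose commanded when the call began, along the tool's axes at that moment; what a row does not reach only later rows make up. A row lasts 1/8 s, in which the tool goes at most 62.5 mm and 10.7 degrees, less where a joint would pass 70% of its speed; a pose out of reach is approached as far as the arm can. A call with a gripper value outside its range is refused whole. OPENING is the opening, from -1 (shut) to 1 (fully open), set as the call begins (- or left out, the last holds). The fingers move at their own pace and stop on an object; FORCE is the grip in N (left out, the last holds). Time passes only in rows, so rows that repeat a pose let the fingers close. It gives the time, the measured TCP pose, the force, the opening and the grip force at its end, in the units of the state.
- r.sense(): the state, without advancing time (a new reading comes with each control period).
- r.snapshot(name): name is "scene" or "top" or "wrist"; returns a dict with "pixels" (480x640x3 uint8, red, green, blue), "range_z" (480x640 float32, mm along the optical axis (not along the pixel's ray), 0 where there is no reading), "K" (3x3 intrinsics, pixels), "rvec" (rotation vector, rad) and "tvec" (3), from world to camera coordinates, as OpenCV has them. Camera axes: x right, y down, z forward; pixel columns grow to the right and rows downward; lengths in mm; the calibration is good to about 2 mm. The wrist camera is an equidistant fisheye: a pixel r from the principal point sees the ray r / f radians off the axis. A picture is of the moment at which its call begins.
- r.hand_in(): hands the job in; it is judged then, once.
Trained networks look in a picture, given as the dict that the camera call returned (one of the last four; its "shot" number tells which), for a name from the list of things; names that differ only in an ending like _2 or _b are one class to them, and where a whole thing is asked for, a point or a joint stands for the part that bears it (a point fixed in the world has none). Each returns a list of dicts, best first, with "score" (0 to 1); they miss things now and then, are a little off and sometimes report something else, mostly with a low value. They report only what shows in the picture. A call takes as long as a camera call. They do not tell look-alikes from the thing itself.
- r.look_for(picture, target): "bbox" ([left, top, right, bottom] in pixels, round what is visible of it).
- r.outline_of(picture, target): "region" (480x640 bool, what is visible of it) and "bbox" ([left, top, right, bottom] in pixels, round what is visible of it).
The state is a dict: "time": time; "joint_pos": joint angles; "qd": joint speeds; "joint_efforts": joint torques, N m; "tool_pos": TCP position; "tcp_rot": TCP orientation; "ft_force": force on the tool from outside, world axes, zero at the start; "wrist_torque": the same for the moment, N m; "finger_gap": finger opening in mm; "grip_force": force on a finger pad.
Only numpy, scipy, OpenCV 4.12 (cv2) and the standard library are available. Lean on these libraries where they do the work, as an engineer would, in place of code of your own. Each camera call takes 0.05 s, during which the arm holds its last target. There are 200 camera calls.

## Working session

There is one attempt and no reset: what is moved stays moved. The work goes in short steps, Python scripts to look and compute and a shell command to move; the robot and the scene stay as the last step left them, time stands still between calls to the robot, and variables do not carry over. Pictures are saved under pics/ and viewed, at most 10 in all, crops included, and the job is handed in when it is done.

```bash
ls; mkdir -p pics
cat > h.py <<'E'
import numpy as np, cv2
from scipy.spatial.transform import Rotation as R
from bench import r
def cam(p):
    return cv2.Rodrigues(np.array(p["rvec"],float))[0], np.array(p["tvec"],float).ravel()
def world(p,mask=None):
    """Nx3 world points for pinhole picture, full HxWx3"""
    z=p["range_z"].astype(float); K=np.array(p["K"]); v,u=np.mgrid[:480,:640]
    c=np.dstack([(u-K[0,2])/K[0,0]*z,(v-K[1,2])/K[1,1]*z,z]); Rm,t=cam(p)
    return (c-t)@Rm
def save(p,n): cv2.imwrite("pics/"+n,cv2.cvtColor(np.ascontiguousarray(p["pixels"]),cv2.COLOR_RGB2BGR))
E
python3 - <<'E'
from h import *
s=r.sense(); print({k:np.round(v,2).tolist() for k,v in s.items()}, r.pinch_z)
for n in ("scene","top"):
    p=r.snapshot(n); save(p,n+"1.png")
    W=world(p)
    print(n,np.round(p["K"],1).tolist(),(-cam(p)[0].T@cam(p)[1]).round())
    for t in "pacemaker tall_pacemaker rack station carriage microscope specimen_jar spare_header tweezers".split():
        for o in r.outline_of(p,t)[:3]:
            m=o["region"]&(p["range_z"]>0)
            print(t,round(o["score"],2),np.round(o["bbox"]).tolist(),np.median(W[m],0).round() if m.any() else None)
E
```

```text
pics
{'time': 0.0, 'joint_pos': [63.34, 7.52, 85.33, -0.0, 87.26, -4.89], 'qd': [-0.01, -0.04, -0.08, 0.07, 0.01, -0.04], 'joint_efforts': [0.0, -56.94, -50.05, -0.0, 0.02, 0.0], 'tool_pos': [222.2, 556.75, 230.24], 'tcp_rot': [-179.89, -0.01, 158.24], 'ft_force': [-0.34, 0.11, -0.14], 'wrist_torque': [-0.03, -0.0, -0.02], 'grip_force': 0.0, 'finger_gap': 85.44} 18.700000000000003
scene [[576.8, 0.0, 322.4], [0.0, 576.8, 233.8], [0.0, 0.0, 1.0]] [1168.  634.  800.]
pacemaker 0.68 [403.0, 283.0, 430.0, 300.0] [434. 240.   7.]
pacemaker 0.65 [454.0, 304.0, 491.0, 328.0] [429. 356.   7.]
pacemaker 0.53 [414.0, 305.0, 430.0, 334.0] [539. 318.  66.]
tall_pacemaker 0.9 [393.0, 303.0, 408.0, 337.0] [578. 289.  71.]
rack 0.81 [377.0, 316.0, 452.0, 376.0] [581. 330.  39.]
station 0.93 [157.0, 174.0, 348.0, 310.0] [563. -85.  12.]
carriage 0.89 [251.0, 231.0, 307.0, 276.0] [564.  -4.  42.]
carriage 0.44 [362.0, 225.0, 402.0, 268.0] [411. 135.  49.]
microscope 0.76 [158.0, 38.0, 250.0, 204.0] [ 536. -220.  251.]
specimen_jar 0.56 [364.0, 222.0, 401.0, 267.0] [411. 134.  49.]
spare_header 0.59 [
[... 480 characters left out ...]
214.0] [569. 285.  84.]
rack 0.73 [164.0, 190.0, 221.0, 248.0] [555. 308.  47.]
station 0.69 [292.0, 184.0, 513.0, 277.0] [521. -90.  14.]
carriage 0.56 [310.0, 199.0, 373.0, 242.0] [549. -17.  42.]
carriage 0.49 [291.0, 184.0, 510.0, 278.0] [520. -90.  14.]
microscope 0.63 [416.0, 169.0, 581.0, 250.0] [ 516. -243.  266.]
microscope 0.29 [312.0, 200.0, 371.0, 245.0] [548. -17.  42.]
specimen_jar 0.65 [261.0, 275.0, 297.0, 312.0] [392. 121.  60.]
spare_header 0.57 [223.0, 154.0, 238.0, 165.0] [700. 241.  15.]
spare_header 0.45 [311.0, 203.0, 370.0, 243.0] [550. -16.  42.]
tweezers 0.82 [461.0, 288.0, 474.0, 344.0] [ 352. -268.    5.]
tweezers 0.73 [165.0, 190.0, 219.0, 248.0] [555. 308.  47.]
```

Run:
```python
import cv2
a=cv2.imread("pics/scene1.png")[160:400,150:510]; b=cv2.imread("pics/top1.png")[130:370,150:530]
a=cv2.resize(a,(800,533)); b=cv2.resize(b,(800,505))
cv2.imwrite("pics/a.png",a);cv2.imwrite("pics/b.png",b)
```

```text
(no output)
```

View pics/a.png

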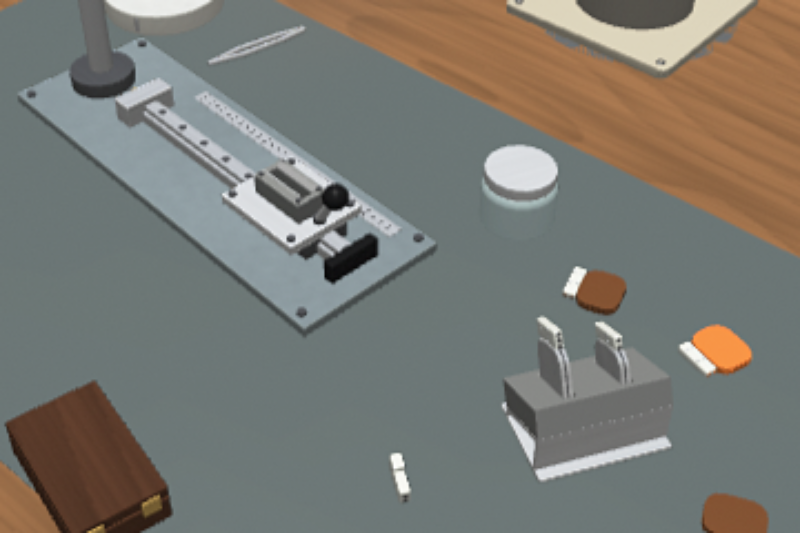

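View pics/b.png

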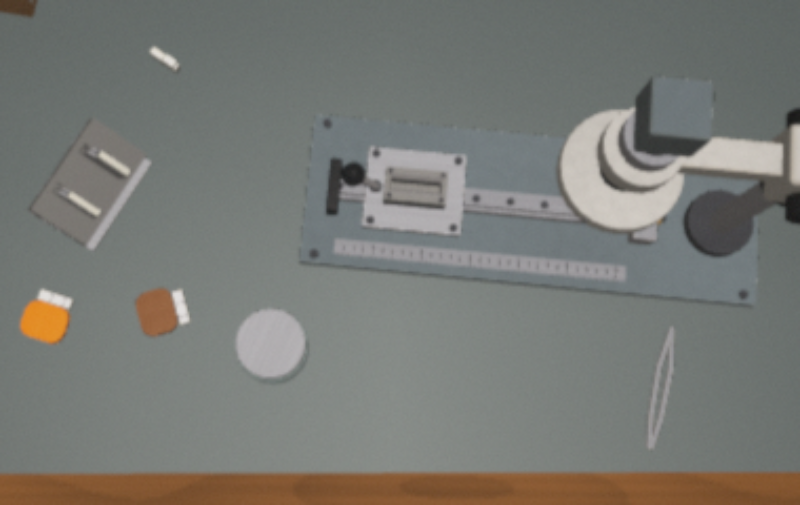

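The scene shows the rack at the lower right, with the taller pacemaker left (545,330) and the shorter right (610,340). The carriage is near the loading end, and the orange and brown pieces are decoys. Next I'll measure from depth.

Run:
```python
from h import *
print([a for a in dir(r) if a[0]!='_'])
def rect(P):
    (c,s,a)=cv2.minAreaRect(P[:,:2].astype(np.float32)); return np.round(c,1),np.round(s,1),round(a,2)
for n in ("top","scene"):
    p=r.snapshot(n); W=world(p); Z=W[...,2]; ok=p["range_z"]>0
    def region(x0,x1,y0,y1,z0,z1):
        m=ok&(W[...,0]>x0)&(W[...,0]<x1)&(W[...,1]>y0)&(W[...,1]<y1)&(Z>z0)&(Z<z1)
        m=m.astype(np.uint8); k,l,st,_=cv2.connectedComponentsWithStats(m)
        i=1+np.argmax(st[1:,4]); return W[l==i]
    P=region(430,680,-380,130,8,17); print(n,"plate",rect(P),np.median(P[:,2]),len(P))
    P=region(480,640,-80,100,35,46); print("carr",rect(P),np.median(P[:,2]),len(P))
    P=region(480,640,-80,100,55,68); print("block",rect(P),np.median(P[:,2]),len(P))
    P=region(480,640,-10,100,78,100); print("ball",P.mean(0).round(1),P.max(0).round(1),P.min(0).round(1),len(P))
    # rack plane
    m=ok&(np.hypot(W[...,0]-555,W[...,1]-305)<70)&(Z>20)
    Q=W[m]; best=None; rng=np.random.default_rng(0)
    for _ in range(500):
        a=Q[rng.choice(len(Q),3,False)]; nn=np.cross(a[1]-a[0],a[2]-a[0]); L=np.linalg.norm(nn)
        if L<1: continue
        nn/=L; nn*=np.sign(nn[2]); 
        if nn[2]<.8 : continue
        i=abs((Q-a[0])@nn)<1.5
        if best is None or i.sum()>best.sum(): best=i
    c=Q[best].mean(0); nn=np.linalg.svd(Q[best]-c)[2][2]; nn*=np.sign(nn[2])
    print("rackplane",c.round(1),nn.round(3),best.sum(),"yaw front dir",np.degrees(np.arctan2(nn[1],nn[0])).round(1))
    ex=np.array([-nn[0],-nn[1],0]);ex/=np.linalg.norm(ex); ey=np.cross([0,0,1],ex); ef=np.cross(ey,nn)
    I=Q[best]; F=np.c_[(I-c)@ef,(I-c)@ey]; rc=cv2.minAreaRect(F.astype(np.float32)); print("  facerect",rc, "centre",(c+ef*rc[0][0]+ey*rc[0][1]).round(1))
    h=(Q-c)@nn; 
    for lo in (4,):
        H=Q[h>lo]; f=np.c_[(H-c)@ef,(H-c)@ey,(H-c)@nn]
        km=cv2.kmeans(f[:,:2].astype(np.float32),2,None,(3,50,.1),5,0)[1].ravel()
        for k in (0,1): g=f[km==k]; top=g[g[:,2]>g[:,2].max()-5]; print("  part",len(g),"max h",np.percentile(g[:,2],[50,95,100]).round(1),"ef",np.percentile(top[:,0],[0,50,100]).round(1),"ey",np.percentile(top[:,1],[0,50,100]).round(1),"world",top.mean(0).round(1)@np.array([ef,ey,nn])+c)
```

```text
['PlanningError', 'hand_in', 'look_for', 'outline_of', 'pinch_z', 'sense', 'snapshot']
top plate (array([ 538.5, -143.4]), array([470. , 162.3]), 84.22) 12.68796295721151 8588
carr (array([550.3, -20.8]), array([101.2,  85.3]), 84.33) 40.807044116719325 1237
block (array([550.2, -20.1]), array([61.8, 35.4]), 84.86) 61.898726905589854 378
ball [554.7  42.7  90.6] [566.1  53.9  97.1] [545.2  31.3  83. ] 102
rackplane [557.5 310.8  49.2] [-0.216 -0.37   0.904] 717 yaw front dir -120.3
  facerect ((-1.660928726196289, -2.106731414794922), (111.7118911743164, 66.44266510009766), 88.87653350830078) centre [558.5 308.4  48.5]
  part 129 max h [30.3 36.2 38. ] ef [-21.1  -5.5  13.2] ey [18.9 22.6 26.3] world [528.37942203 305.41121678  78.45364346]
  part 164 max h [31.7 51.3 54.5] ef [-22.8  -4.6   9.1] ey [-28.8 -24.5 -21.5] world [565.43992729 275.27314534  93.01062116]
scene plate (array([ 538.4, -143. ]), array([473.9, 163.7]), 84.35) 11.589232244879742 6784
carr (array([550.4, -19.8]), array([104. ,  87.3]), 83.78) 39.63604476166769 714
block (array([550.1, -20. ]), array([66.5, 37.3]), 83.55) 60.59688891601053 345
ball [560.4  46.4  87.5] [570.6  55.   94.9] [547.3  33.   78.5] 110
rackplane [564.9 312.2  50.9] [-0.215 -0.357  0.909] 808 yaw front dir -121.1
  facerect ((-6.151622772216797, 3.6453857421875), (112.99284362792969, 69.5790786743164), 89.59467315673828) centre [558.9 309.3  48.4]
  part 245 max h [19.1 34.  35.3] ef [-25.8  -7.5   8.9] ey [22.2 26.1 30.1] world [531.83567048 308.15810665  77.93071546]
  part 351 max h [26.6 49.2 50.7] ef [-32.5  -7.2   6.7] ey [-24.8 -21.7 -16.3] world [568.72063077 277.33470362  91.38313269]
```

```bash
cat >> h.py <<'E'
import json, os, sys
C="cmd.json"
def cmd():
    d=json.load(open(C)) if os.path.exists(C) else {"p":[222.42,557.256,231.292],"q":R.from_euler("xyz",[180,0,158.239],degrees=True).as_quat().tolist()}
    return np.array(d["p"]),R.from_quat(d["q"])
def frame(y,z):
    z=np.array(z,float);z/=np.linalg.norm(z);y=np.array(y,float);y-=z*(y@z);y/=np.linalg.norm(y)
    return R.from_matrix(np.c_[np.cross(y,z),y,z])
def plan(p,rot,n,hold=0,frac=1.0):
    """print rows from commanded pose to (p mm, rot), in n rows then hold; remember the end as commanded. Eased."""
    p0,r0=cmd(); d=r0.inv().apply(np.array(p)-p0)/1000*frac; w=(r0.inv()*rot).as_rotvec()*frac
    e=np.round(np.r_[d,w],4); out=[]
    for i in range(1,n+1):
        out+=list(np.round(e*(i/n),4))
    out+=list(e)*hold
    print("[%s]"%",".join("%g"%v for v in out)); print("step mm %.1f deg %.1f"%(np.linalg.norm(e[:3])*1000/n,np.degrees(np.linalg.norm(e[3:]))/n))
    json.dump({"p":(p0+r0.apply(e[:3]*1000)).tolist(),"q":(r0*R.from_rotvec(e[3:])).as_quat().tolist()},open(C,"w"))
yaw=np.radians(58.4); ex=np.array([np.cos(yaw),np.sin(yaw),0]); ey=np.array([-ex[1],ex[0],0])
a=-.4226*ex+np.array([0,0,.9063]); ef=.9063*ex+np.array([0,0,.4226])
face=np.array([558.7,308.9,48.4])+24*ey
Rg=frame(-ey,-a)
ys=np.radians(-5.6); sx=np.array([np.cos(ys),np.sin(ys),0]); sy=np.array([-sx[1],sx[0],0]); zz=np.array([0,0,1.])
nest=np.array([550.2,-20.2,46])
E
python3 -c "
from h import *
plan(face+100*a,Rg,8,0,.55)"
```

```text
[-0.0257,-0.0099,0.0063,-0.0261,0.022,0.1177,-0.0514,-0.0197,0.0127,-0.0522,0.0439,0.2354,-0.077,-0.0296,0.019,-0.0783,0.0659,0.353,-0.1027,-0.0394,0.0254,-0.1044,0.0878,0.4707,-0.1284,-0.0493,0.0317,-0.1304,0.1098,0.5884,-0.154,-0.0592,0.038,-0.1565,0.1317,0.7061,-0.1797,-0.069,0.0444,-0.1826,0.1536,0.8237,-0.2054,-0.0789,0.0507,-0.2087,0.1756,0.9414]
step mm 28.2 deg 7.0
```

```bash
python3 -m jog '[-0.0257,-0.0099,0.0063,-0.0261,0.022,0.1177,-0.0514,-0.0197,0.0127,-0.0522,0.0439,0.2354,-0.077,-0.0296,0.019,-0.0783,0.0659,0.353,-0.1027,-0.0394,0.0254,-0.1044,0.0878,0.4707,-0.1284,-0.0493,0.0317,-0.1304,0.1098,0.5884,-0.154,-0.0592,0.038,-0.1565,0.1317,0.7061,-0.1797,-0.069,0.0444,-0.1826,0.1536,0.8237,-0.2054,-0.0789,0.0507,-0.2087,0.1756,0.9414]' -0.06 30
python3 -c "
from h import *
print(cmd()[0])
plan(face+100*a,Rg,7,1)"
```

```text
time: 2.1
tool_pos: [384.7, 407.1, 180.6]
tcp_rot: [174.0, -13.9, 104.5]
ft_force: [0.7, 0.4, -0.2]
finger_gap: 40.4
grip_force: 0.0
[383.93181547 407.82941782 180.592     ]
[-0.0225,0.0137,0.002,-0.0244,0.0205,0.11,-0.045,0.0274,0.004,-0.0488,0.0411,0.2201,-0.0675,0.0411,0.006,-0.0732,0.0616,0.3301,-0.0899,0.0548,0.008,-0.0975,0.0821,0.4402,-0.1124,0.0685,0.01,-0.1219,0.1026,0.5502,-0.1349,0.0822,0.012,-0.1463,0.1232,0.6603,-0.1574,0.0959,0.014,-0.1707,0.1437,0.7703,-0.1574,0.0959,0.014,-0.1707,0.1437,0.7703]
step mm 26.4 deg 6.6
```

```bash
python3 -m jog '[-0.0225,0.0137,0.002,-0.0244,0.0205,0.11,-0.045,0.0274,0.004,-0.0488,0.0411,0.2201,-0.0675,0.0411,0.006,-0.0732,0.0616,0.3301,-0.0899,0.0548,0.008,-0.0975,0.0821,0.4402,-0.1124,0.0685,0.01,-0.1219,0.1026,0.5502,-0.1349,0.0822,0.012,-0.1463,0.1232,0.6603,-0.1574,0.0959,0.014,-0.1707,0.1437,0.7703,-0.1574,0.0959,0.014,-0.1707,0.1437,0.7703]'
cat >> h.py <<'E'
def wworld(p):
    z=p["range_z"].astype(float); K=np.array(p["K"]); v,u=np.mgrid[:480,:640]
    x=(u-K[0,2])/K[0,0]; y=(v-K[1,2])/K[1,1]; th=np.hypot(x,y); t=np.tan(np.minimum(th,1.5))/np.maximum(th,1e-9)
    c=np.dstack([x*t*z,y*t*z,z]); Rm,tt=cam(p); return (c-tt)@Rm
E
python3 - <<'E'
from h import *
s=r.sense(); print(np.round(s["joint_pos"],1),s["tool_pos"],cmd()[0])
p=r.snapshot("wrist"); save(p,"w1.png"); np.savez("w1.npz",**{k:p[k] for k in("pixels","range_z","K","rvec","tvec")})
W=wworld(p); ok=p["range_z"]>0
print(np.round(p["K"],1).tolist(),(-cam(p)[0].T@cam(p)[1]).round(1))
f=np.dstack([(W-face)@v for v in(ef,ey,a)])
m=ok&(abs(f[...,0])<45)&(f[...,1]>-85)&(f[...,1]<35)
P=f[m&(abs(f[...,2])<2)]; print("face",cv2.minAreaRect(P[:,:2].astype(np.float32)),len(P))
A=np.c_[P[:,:2],np.ones(len(P))]; print("tilt",np.linalg.lstsq(A,P[:,2],rcond=None)[0])
for lo,hi in((4,10),(10,20),(20,30),(30,40)):
    P=f[m&(f[...,2]>lo)&(f[...,2]<hi)&(abs(f[...,1])<15)]
    if len(P): print(lo,len(P),np.percentile(P,[1,50,99],axis=0).round(1).tolist())
E
```

```text
time: 3.1
tool_pos: [516.4, 284.3, 138.3]
tcp_rot: [-180.0, -25.0, 58.2]
ft_force: [-1.2, 0.1, 0.2]
finger_gap: 40.0
grip_force: 0.0
[ 13.   -8.6 114.8  20.9  57.4  36. ] [516.41438616 284.25284726 138.34915402] [516.1382211  285.50983889 139.03532879]
[[371.6, 0.0, 327.9], [0.0, 371.6, 235.9], [0.0, 0.0, 1.0]] [523.2 295.9 303. ]
face ((-0.6940650939941406, -23.88043975830078), (67.31185150146484, 112.76488494873047), 0.12143735587596893) 11474
tilt [-0.00153471  0.00088347  0.52055001]
4 28 [[20.4, -3.4, 4.5], [20.7, 0.2, 7.2], [21.2, 4.3, 9.8]]
10 145 [[14.4, -3.3, 10.5], [18.8, 0.5, 16.7], [21.2, 4.4, 19.9]]
20 121 [[-13.8, -3.8, 20.1], [14.0, 0.5, 21.7], [17.0, 4.4, 29.4]]
30 705 [[-21.6, -3.7, 30.7], [-1.9, 0.5, 34.3], [14.0, 4.2, 36.1]]
```

View pics/w1.png

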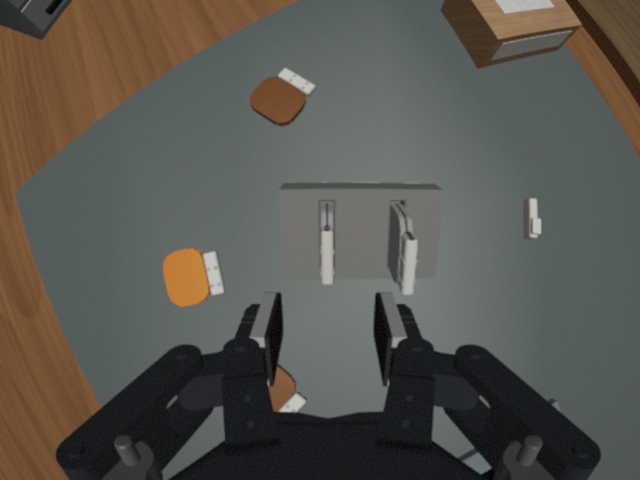

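```bash
python3 -c "
from h import *
s=r.sense();print(s['tool_pos'],s['tcp_rot'])
plan(face+8.7*a-1.9*ef+0.6*ey,Rg,7,1)"
```

```text
[516.03556631 285.02085317 138.7835224 ] [-179.97988037  -24.95898622   58.39677558]
[-0.0003,-0.0001,0.013,-0,0,-0,-0.0005,-0.0002,0.0261,-0,0,-0,-0.0008,-0.0003,0.0391,-0,0,-0,-0.0011,-0.0003,0.0522,-0,0,-0,-0.0014,-0.0004,0.0652,-0,0,-0,-0.0016,-0.0005,0.0783,-0,0,-0,-0.0019,-0.0006,0.0913,-0,0,-0,-0.0019,-0.0006,0.0913,-0,0,-0]
step mm 13.0 deg 0.0
```

```bash
python3 -m jog '[0,0,0.013,0,0,0,0,0,0.026,0,0,0,-0.001,0,0.039,0,0,0,-0.001,0,0.052,0,0,0,-0.0014,-0.0004,0.065,0,0,0,-0.0016,-0.0005,0.078,0,0,0,-0.0019,-0.0006,0.0913,0,0,0,-0.0019,-0.0006,0.0913,0,0,0]'
python3 -c "
from h import *
s=r.sense();f=s['tool_pos']-face;print([round(float(f@v),2) for v in(ef,ey,a)],s['tcp_rot'],s['ft_force'])"
```

```text
time: 4.15
tool_pos: [534.1, 317.2, 53.9]
tcp_rot: [-179.9, -24.9, 58.4]
ft_force: [-0.3, 0.7, -0.4]
finger_gap: 40.5
grip_force: 0.0
[-2.94, 1.32, 7.39] [-179.89693009  -24.896364     58.37728971] [-0.26271889  0.68422081 -0.36683932]
```

```bash
python3 -m jog '[0,0,0,0,0,0,0,0,0,0,0,0,0,0,0,0,0,0,0,0,0,0,0,0,0,0,0,0,0,0,0,0,0,0,0,0]' -1 35
python3 -c "
from h import *
s=r.sense();f=s['tool_pos']-face;print([round(float(f@v),2) for v in(ef,ey,a)],s['tcp_rot'],s['ft_force'])
p,q=cmd();plan(p+100*a,q,7,1)"
```

```text
time: 4.9
tool_pos: [535.5, 317.3, 56.2]
tcp_rot: [180.0, -25.0, 58.4]
ft_force: [-1.9, -3.5, 5.7]
finger_gap: 7.0
grip_force: 37.5
[-1.25, 0.15, 9.24] [179.9515539  -25.04580385  58.41633725] [-1.88491147 -3.48612244  5.69310046]
[-0,-0,-0.0143,0,0,0,-0,-0,-0.0286,0,0,0,-0,-0,-0.0429,0,0,0,-0,-0,-0.0571,0,0,0,-0,-0,-0.0714,0,0,0,-0,-0,-0.0857,0,0,0,-0,-0,-0.1,0,0,0,-0,-0,-0.1,0,0,0]
step mm 14.3 deg 0.0
```

```bash
python3 -m jog '[0,0,-0.006,0,0,0,0,0,-0.014,0,0,0,0,0,-0.026,0,0,0,0,0,-0.04,0,0,0,0,0,-0.055,0,0,0,0,0,-0.072,0,0,0,0,0,-0.09,0,0,0,0,0,-0.1,0,0,0]'
python3 -c "
from h import *
plan(nest+np.array([0,0,160.]),frame(sx,-zz),8,0,.5)"
```

```text
time: 5.9
tool_pos: [513.2, 280.9, 148.0]
tcp_rot: [179.9, -25.1, 58.4]
ft_force: [-0.1, 0.2, 0.8]
finger_gap: 6.7
grip_force: 36.6
[-0.0118,0.0119,-0.0096,0.0062,-0.0268,-0.0279,-0.0237,0.0237,-0.0193,0.0124,-0.0536,-0.0558,-0.0356,0.0356,-0.029,0.0186,-0.0804,-0.0837,-0.0474,0.0474,-0.0386,0.0248,-0.1072,-0.1116,-0.0592,0.0593,-0.0482,0.0309,-0.134,-0.1396,-0.0711,0.0712,-0.0579,0.0371,-0.1608,-0.1675,-0.083,0.083,-0.0676,0.0433,-0.1876,-0.1954,-0.0948,0.0949,-0.0772,0.0495,-0.2144,-0.2233]
step mm 19.3 deg 2.2
```

```bash
python3 -m jog '[-0.0118,0.0119,-0.0096,0.0062,-0.0268,-0.0279,-0.0237,0.0237,-0.0193,0.0124,-0.0536,-0.0558,-0.0356,0.0356,-0.029,0.0186,-0.0804,-0.0837,-0.0474,0.0474,-0.0386,0.0248,-0.1072,-0.1116,-0.0592,0.0593,-0.0482,0.0309,-0.134,-0.1396,-0.0711,0.0712,-0.0579,0.0371,-0.1608,-0.1675,-0.083,0.083,-0.0676,0.0433,-0.1876,-0.1954,-0.0948,0.0949,-0.0772,0.0495,-0.2144,-0.2233]'
python3 -c "
from h import *
plan(nest+np.array([0,0,130.]),frame(sx,-zz),7,1)"
```

```text
time: 6.9
tool_pos: [531.4, 129.8, 176.3]
tcp_rot: [178.5, -12.4, 71.8]
ft_force: [1.0, -0.1, -0.8]
finger_gap: 7.2
grip_force: 36.6
[-0.0191,0.0094,-0.004,0.0071,-0.0306,-0.0319,-0.0383,0.0188,-0.008,0.0141,-0.0612,-0.0638,-0.0574,0.0282,-0.012,0.0212,-0.0918,-0.0957,-0.0766,0.0376,-0.016,0.0282,-0.1225,-0.1275,-0.0957,0.047,-0.02,0.0353,-0.1531,-0.1594,-0.1149,0.0564,-0.024,0.0423,-0.1837,-0.1913,-0.134,0.0658,-0.028,0.0494,-0.2143,-0.2232,-0.134,0.0658,-0.028,0.0494,-0.2143,-0.2232]
step mm 21.7 deg 2.6
```

```bash
python3 -m jog '[-0.0191,0.0094,-0.004,0.0071,-0.0306,-0.0319,-0.0383,0.0188,-0.008,0.0141,-0.0612,-0.0638,-0.0574,0.0282,-0.012,0.0212,-0.0918,-0.0957,-0.0766,0.0376,-0.016,0.0282,-0.1225,-0.1275,-0.0957,0.047,-0.02,0.0353,-0.1531,-0.1594,-0.1149,0.0564,-0.024,0.0423,-0.1837,-0.1913,-0.134,0.0658,-0.028,0.0494,-0.2143,-0.2232,-0.134,0.0658,-0.028,0.0494,-0.2143,-0.2232]'
python3 - <<'E'
from h import *
p=r.snapshot("wrist"); save(p,"w2.png"); W=wworld(p)
s=r.sense(); print(s["tool_pos"],s["tcp_rot"],cmd()[0],np.round(s["joint_pos"],1))
ok=p["range_z"]>0
f=np.dstack([(W-nest)@v for v in(sx,sy,zz)])
def rc(m): P=f[m]; return cv2.minAreaRect(P[:,:2].astype(np.float32)),np.median(P[:,2]).round(1),len(P)
near=ok&(abs(f[...,0])<60)&(abs(f[...,1])<75)
print("plate",rc(near&(abs(f[...,2]+6)<3))); print("block",rc(near&(abs(f[...,2]-15)<2)&(abs(f[...,1])<40)&(abs(f[...,0])<25)))
print("lips",rc(near&(abs(f[...,2]-19)<2.2)&(abs(f[...,1])<40)&(abs(f[...,0])<25)))
B=f[near&(f[...,2]>38)&(f[...,2]<50)&(f[...,1]>45)]; print("ball",B.mean(0) if len(B) else 0,len(B))
# held part
t=s["tool_pos"]; g=np.dstack([(W-t)@v for v in(sx,sy,zz)])
m=ok&(abs(g[...,0])<12)&(abs(g[...,1])<35)&(g[...,2]>-30)&(g[...,2]<40)
for lo in range(-28,36,6):
    P=g[m&(g[...,2]>=lo)&(g[...,2]<lo+6)]
    if len(P)>5: print(lo,len(P),np.percentile(P,[2,50,98],axis=0).round(1).tolist())
p=r.snapshot("scene"); save(p,"s2.png"); W=world(p);g=np.dstack([(W-t)@v for v in(sx,sy,zz)]);m=(p["range_z"]>0)&(abs(g[...,0])<12)&(abs(g[...,1])<35)&(g[...,2]>-30)&(g[...,2]<40)
for lo in range(-28,36,6):
    P=g[m&(g[...,2]>=lo)&(g[...,2]<lo+6)]
    if len(P)>5: print(lo,len(P),np.percentile(P,[2,50,98],axis=0).round(1).tolist())
a1=cv2.imread("pics/w2.png")[140:440,128:528]; b=cv2.imread("pics/s2.png")[130:330,200:400]
cv2.imwrite("pics/c2.png",np.hstack([cv2.resize(a1,(480,360)),cv2.resize(b,(320,360),interpolation=2)]))
E
```

```text
time: 7.9
tool_pos: [550.3, -20.8, 176.1]
tcp_rot: [-180.0, -0.0, 84.3]
ft_force: [0.4, 0.4, -0.1]
finger_gap: 6.7
grip_force: 36.6
[550.11420378 -20.05699564 175.9749447 ] [-1.79986498e+02 -5.51387107e-02  8.43118348e+01] [550.24514213 -20.19468496 175.99937897] [-7.5  1.7 97.2  0.1 81.1 -1.8]
plate (((-0.06602859497070312, 0.24361038208007812), (100.3665771484375, 84.55994415283203), 89.80044555664062), np.float64(-5.1), 8185)
block (((-0.41097450256347656, 0.019056320190429688), (62.740604400634766, 34.017433166503906), 89.85608673095703), np.float64(15.9), 1729)
lips (((-0.43440818786621094, 0.6162776947021484), (61.05547332763672, 33.499473571777344), 89.67412567138672), np.float64(18.7), 966)
ball [-0.10121948 63.56250211 45.15342935] 1092
-16 52 [[-4.2, 20.8, -14.9], [-0.2, 21.5, -11.4], [3.8, 22.2, -10.1]]
-10 97 [[-4.1, 21.0, -9.9], [-0.2, 21.4, -7.3], [3.7, 22.1, -4.2]]
-4 110 [[-4.0, 20.8, -3.6], [-0.2, 21.4, -1.3], [3.6, 22.1, 1.7]]
2 324 [[-10.0, 9.3, 2.2], [-0.2, 19.7, 6.0], [9.1, 21.6, 7.9]]
8 651 [[-11.3, 5.8, 8.1], [-0.2, 14.5, 11.0], [11.4, 19.7, 13.7]]
14 422 [[-11
[... 279 characters left out ...]
-25.2], [3.2, 1.9, -23.2], [4.3, 16.6, -22.4]]
-22 40 [[0.4, -21.6, -21.7], [3.2, 0.4, -19.2], [5.1, 21.4, -16.1]]
-16 46 [[-3.7, -21.2, -15.4], [3.0, 6.6, -12.5], [5.3, 22.7, -10.1]]
-10 34 [[-1.9, -18.9, -9.8], [3.1, 10.8, -7.4], [4.8, 22.4, -4.6]]
-4 28 [[-3.4, -0.5, -4.0], [3.3, 14.2, -0.0], [10.2, 23.6, 1.9]]
2 27 [[-9.8, 6.3, 2.8], [3.2, 15.5, 5.3], [11.5, 22.2, 7.9]]
8 39 [[-9.8, 6.4, 8.2], [1.6, 11.8, 10.6], [11.8, 19.6, 13.2]]
14 34 [[-9.1, 4.9, 14.5], [4.8, 10.9, 17.2], [11.2, 16.5, 19.4]]
20 35 [[-8.8, 3.4, 20.5], [0.9, 10.5, 23.0], [11.6, 16.3, 25.7]]
26 34 [[-10.0, 0.2, 26.1], [-0.2, 9.1, 28.8], [10.2, 12.3, 31.8]]
32 32 [[-9.6, 0.4, 32.4], [-4.0, 9.3, 35.3], [10.4, 13.2, 37.7]]
```

View pics/c2.png

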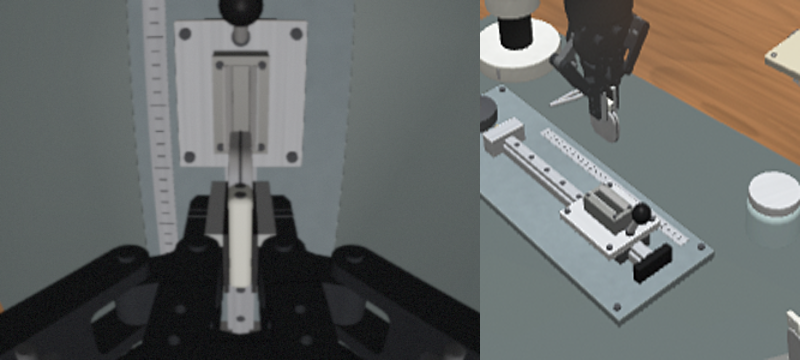

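The held part is upright and centred in the jaws (left panel, 240,240). The slot is straight ahead at (240,100). I'll descend to just above the lips.

```bash
python3 -c "
from h import *
plan(nest-.1*sx+1.4*sy+np.array([0,0,46.]),frame(sx,-zz),6,2)"
```

```text
[0.0002,-0,0.014,0,-0,-0,0.0005,-0,0.028,0,-0,-0,0.0007,-0,0.042,0,-0,-0,0.0009,-0.0001,0.056,0,-0,-0,0.0012,-0.0001,0.07,0,-0,-0,0.0014,-0.0001,0.084,0,-0,-0,0.0014,-0.0001,0.084,0,-0,-0,0.0014,-0.0001,0.084,0,-0,-0]
step mm 14.0 deg 0.0
```

```bash
python3 -m jog '[0.0002,0,0.014,0,0,0,0.0005,0,0.028,0,0,0,0.0007,0,0.042,0,0,0,0.0009,0,0.056,0,0,0,0.0012,0,0.07,0,0,0,0.0014,-0.0001,0.084,0,0,0,0.0014,-0.0001,0.084,0,0,0,0.0014,-0.0001,0.084,0,0,0]'
python3 -c "
from h import *
s=r.sense();f=s['tool_pos']-nest;print([round(float(f@v),2) for v in(sx,sy,zz)],s['ft_force'])
p,q=cmd();plan(p-np.array([0,0,14]),q,8)"
```

```text
time: 9.0
tool_pos: [550.6, -18.8, 92.4]
tcp_rot: [180.0, -0.0, 84.4]
ft_force: [0.6, -0.2, -0.7]
finger_gap: 7.1
grip_force: 36.6
[0.26, 1.4, 46.36] [ 0.6336783  -0.19396087 -0.71712658]
[-0,-0,0.0018,0,0,0,-0,-0,0.0035,0,0,0,-0,-0,0.0052,0,0,0,-0,-0,0.007,0,0,0,-0,-0,0.0088,0,0,0,-0,-0,0.0105,0,0,0,-0,-0,0.0122,0,0,0,-0,-0,0.014,0,0,0]
step mm 1.8 deg 0.0
```

```bash
python3 -m jog '[0,0,0.002,0,0,0,0,0,0.004,0,0,0,0,0,0.006,0,0,0,0,0,0.008,0,0,0,0,0,0.01,0,0,0,0,0,0.012,0,0,0,0,0,0.014,0,0,0,0,0,0.014,0,0,0]'
python3 -c "
from h import *
s=r.sense();f=s['tool_pos']-nest;print([round(float(f@v),2) for v in(sx,sy,zz)],s['ft_force'],s['wrist_torque'])"
```

```text
time: 10.0
tool_pos: [550.1, -18.8, 77.7]
tcp_rot: [-180.0, -0.0, 84.4]
ft_force: [0.5, -0.3, -0.2]
finger_gap: 6.9
grip_force: 36.6
[-0.26, 1.42, 31.71] [ 0.53336917 -0.26174473 -0.17885026] [ 0.02328013 -0.04689895 -0.01725055]
```

```bash
python3 -m jog '[0,0,0.0015,0,0,0,0,0,0.003,0,0,0,0,0,0.0045,0,0,0,0,0,0.0055,0,0,0,0,0,0.0065,0,0,0,0,0,0.0075,0,0,0,0,0,0.0075,0,0,0]'
python3 -c "
from h import *
s=r.sense();f=s['tool_pos']-nest;print([round(float(f@v),2) for v in(sx,sy,zz)],s['ft_force'],s['wrist_torque'])
p,q=cmd();plan(p-np.array([0,0,7.5]),q,1)"
```

```text
time: 10.88
tool_pos: [550.5, -18.7, 71.6]
tcp_rot: [180.0, -0.0, 84.4]
ft_force: [-4.1, 1.3, 8.8]
finger_gap: 6.3
grip_force: 37.9
[0.13, 1.5, 25.64] [-4.0938197   1.26513109  8.848346  ] [ 0.12052098  0.92070992 -0.02030894]
[-0,-0,0.0075,0,0,0]
step mm 7.5 deg 0.0
```

```bash
python3 -m jog '[0,0,0.0005,0,0,0,0,0,0.0005,0,0,0]' && python3 -m jog '[0,0,-0.0005,0,0,0,0,0,-0.0005,0,0,0,0,0,-0.0005,0,0,0,0,0,-0.0005,0,0,0]' -0.3
python3 -c "
from h import *
s=r.sense();f=s['tool_pos']-nest;print([round(float(f@v),2) for v in(sx,sy,zz)],s['ft_force'],s['wrist_torque'])
p,q=cmd();plan(p+np.array([0,0,95]),q,8)"
```

```text
time: 11.12
tool_pos: [550.6, -18.8, 71.6]
tcp_rot: [180.0, -0.0, 84.4]
ft_force: [-6.3, 0.7, 13.2]
finger_gap: 6.8
grip_force: 38.8
time: 11.62
tool_pos: [550.2, -18.8, 70.3]
tcp_rot: [-180.0, -0.0, 84.4]
ft_force: [0.3, 0.5, 0.3]
finger_gap: 30.2
grip_force: 0.0
[-0.17, 1.39, 24.27] [0.25963728 0.47714641 0.26516111] [-0.00066595  0.00632846  0.02420813]
[0,0,-0.0119,0,0,0,0,0,-0.0238,0,0,0,0,0,-0.0356,0,0,0,0,0,-0.0475,0,0,0,0,0,-0.0594,0,0,0,0,0,-0.0713,0,0,0,0,0,-0.0831,0,0,0,0,0,-0.095,0,0,0]
step mm 11.9 deg 0.0
```

```bash
python3 -m jog '[0,0,-0.006,0,0,0,0,0,-0.016,0,0,0,0,0,-0.03,0,0,0,0,0,-0.045,0,0,0,0,0,-0.06,0,0,0,0,0,-0.075,0,0,0,0,0,-0.09,0,0,0,0,0,-0.095,0,0,0]'
python3 - <<'E'
from h import *
p=r.snapshot("wrist"); save(p,"w3.png"); W=wworld(p); ok=p["range_z"]>0
f=np.dstack([(W-nest)@v for v in(sx,sy,zz)])
def rc(m): P=f[m]; return cv2.minAreaRect(P[:,:2].astype(np.float32)),np.median(P[:,2]).round(1),len(P)
near=ok&(abs(f[...,0])<60)&(abs(f[...,1])<75)
print("plate",rc(near&(abs(f[...,2]+6)<3)))
for lo in range(22,56,3):
    P=f[near&(abs(f[...,0])<12)&(abs(f[...,1])<35)&(f[...,2]>=lo)&(f[...,2]<lo+3)]
    if len(P)>5: print(lo,len(P),np.percentile(P,[2,50,98],axis=0).round(1).tolist())
B=f[near&(f[...,2]>38)&(f[...,2]<50)&(f[...,1]>48)]; print("ball",B.mean(0),B.min(0),B.max(0),len(B))
p=r.snapshot("scene"); save(p,"s3.png")
a1=cv2.imread("pics/w3.png")[100:400,128:528]; b=cv2.imread("pics/s3.png")[150:330,150:350]
cv2.imwrite("pics/c3.png",np.hstack([cv2.resize(a1,(400,300)),cv2.resize(b,(333,300),interpolation=2)]))
E
```

```text
time: 12.62
tool_pos: [551.0, -18.9, 167.1]
tcp_rot: [179.9, 0.0, 84.4]
ft_force: [0.2, 0.5, -0.6]
finger_gap: 30.1
grip_force: 0.0
plate (((-0.1897125244140625, 0.07583236694335938), (84.7105484008789, 100.5509033203125), 0.07891660928726196), np.float64(-5.1), 8669)
22 32 [[-9.2, -20.2, 22.0], [-1.5, 23.3, 23.9], [9.5, 25.1, 24.9]]
25 20 [[-4.2, 22.8, 25.1], [0.1, 23.4, 26.6], [3.7, 24.3, 27.7]]
28 30 [[-4.1, 22.1, 28.4], [-0.5, 22.7, 29.6], [3.7, 23.2, 31.0]]
31 39 [[-3.6, 20.3, 31.2], [0.4, 21.9, 33.1], [3.7, 23.0, 33.9]]
34 84 [[-4.1, 15.2, 34.1], [-0.2, 19.5, 35.5], [3.6, 21.9, 36.9]]
37 52 [[-4.0, 14.6, 37.0], [-0.2, 16.9, 37.6], [3.6, 18.7, 38.9]]
40 11 [[-3.9, 15.1, 40.7], [-0.2, 16.5, 42.0], [2.8, 16.8, 42.8]]
43 14 [[-3.8, 15.1, 43.1], [-0.5, 16.4, 43.8], [3.4, 16.8, 45.5]]
46 59 [[-4.1, -17.8, 46.1], [-2.0, 10.4, 48.5], [3.6, 17.1, 49.0]]
49 632 [[-4.0, -17.5, 49.1], [-0.2, -0.3, 50.6], [3.5, 16.1, 51.8]]
52 18 [[-1.9, -13.5, 52.0], [0.1, 5.2, 52.2], [2.0, 15.4, 52.7]]
ball [-0.07500537 63.69566936 45.15148532] [-11.69111231  51.54956121  38.05195054] [11.91366941 74.8156018  49.82050482] 1184
```

View pics/c3.png

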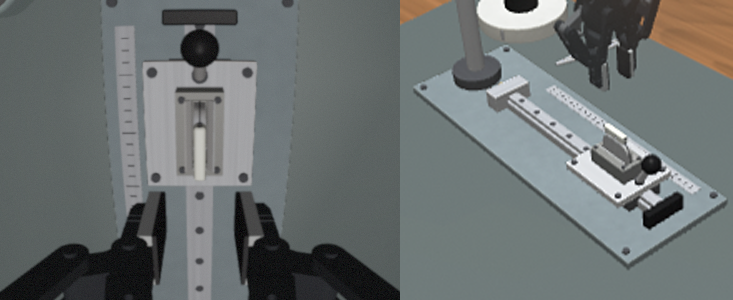

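The pacemaker is fully seated: its top is about 50 mm above the slot floor, level, with the header up (left panel, 200,150). Next is the ball, at (200,48) in the left panel.

```bash
cat >> h.py <<'E'
th=np.radians(42); zb=-(np.sin(th)*sy+np.cos(th)*zz); Rb=frame(sx,zb); ball=nest+63.2*sy+36*zz
E
python3 -c "
from h import *
plan(ball-80*zb,Rb,7,1)"
```

```text
[0.0165,0,0.0034,0,-0.1047,-0,0.0329,0,0.0069,0,-0.2095,-0,0.0494,0,0.0103,0,-0.3142,-0,0.0659,0.0001,0.0138,0,-0.4189,-0,0.0824,0.0001,0.0172,0,-0.5236,-0,0.0988,0.0001,0.0207,0,-0.6284,-0,0.1153,0.0001,0.0241,0,-0.7331,-0,0.1153,0.0001,0.0241,0,-0.7331,-0]
step mm 16.8 deg 6.0
```

```bash
python3 -m jog '[0.0165,0,0.0034,0,-0.1047,0,0.0329,0,0.0069,0,-0.2095,0,0.0494,0,0.0103,0,-0.3142,0,0.0659,0.0001,0.0138,0,-0.4189,0,0.0824,0.0001,0.0172,0,-0.5236,0,0.0988,0.0001,0.0207,0,-0.6284,0,0.1153,0.0001,0.0241,0,-0.7331,0,0.1153,0.0001,0.0241,0,-0.7331,0]' 0.4 25
python3 - <<'E'
from h import *
s=r.sense(); print(cmd()[0],Rb.as_euler("xyz",degrees=True),np.round(s["joint_pos"],1))
p=r.snapshot("wrist"); save(p,"w4.png"); W=wworld(p); ok=p["range_z"]>0
f=np.dstack([(W-ball)@v for v in(sx,sy,zz)])
B=f[ok&(np.linalg.norm(f,axis=2)<16)&(f[...,2]>-6)]
A=np.c_[2*B,np.ones(len(B))]; x=np.linalg.lstsq(A,(B**2).sum(1),rcond=None)[0]; print("ball centre rel",x[:3].round(2),np.sqrt(x[3]+x[:3]@x[:3]),len(B))
plan(ball+19.5*zb,Rb,7,1)
E
```

```text
time: 13.72
tool_pos: [559.9, 97.5, 137.5]
tcp_rot: [-179.5, 42.2, 84.9]
ft_force: [0.1, -0.2, -0.7]
finger_gap: 59.8
grip_force: 0.0
[561.63666458  95.94955769 141.40460892] [180.   42.   84.4] [ 25.9  27.6  81.2 -35.   95.4  35.5]
ball centre rel [-0.1   0.26  1.31] 11.612392242554385 1071
[-0,-0,0.0142,0,0,-0,-0,-0,0.0284,0,0,-0,-0,-0,0.0426,0,0,-0,-0,-0.0001,0.0569,0,0,-0,-0,-0.0001,0.0711,0,0,-0,-0,-0.0001,0.0853,0,0,-0,-0,-0.0001,0.0995,0,0,-0,-0,-0.0001,0.0995,0,0,-0]
step mm 14.2 deg 0.0
```

Ball confirmed within about 1 mm.

```bash
python3 -m jog '[0,0,0.014,0,0,0,0,0,0.028,0,0,0,0,0,0.043,0,0,0,0,0,0.057,0,0,0,0,0,0.071,0,0,0,0,0,0.085,0,0,0,0,-0.0001,0.0995,0,0,0,0,-0.0001,0.0995,0,0,0]'
python3 -c "
from h import *
s=r.sense();f=s['tool_pos']-ball-19.5*zb;print([round(float(f@v),2) for v in(sx,sy,zz)],s['ft_force'],np.round(s['joint_pos'],1))"
```

```text
time: 14.78
tool_pos: [554.1, 28.7, 66.2]
tcp_rot: [-179.8, 42.1, 84.5]
ft_force: [-0.4, -0.5, -0.4]
finger_gap: 60.3
grip_force: 0.0
[-0.93, -1.08, -1.27] [-0.41611192 -0.48472107 -0.40905379] [ 20.6  27.9  89.2 -37.   85.8  36.7]
```

```bash
python3 -m jog '[0,0,0,0,0,0,0,0,0,0,0,0,0,0,0,0,0,0,0,0,0,0,0,0,0,0,0,0,0,0]' -1 25
python3 -c "
from h import *
s=r.sense();f=s['tool_pos']-ball-19.5*zb;print([round(float(f@v),2) for v in(sx,sy,zz)],s['ft_force'])
p,q=cmd();plan(p-60*sy,q,8)"
```

```text
time: 15.4
tool_pos: [555.7, 30.0, 68.1]
tcp_rot: [179.9, 42.0, 84.4]
ft_force: [2.3, 1.0, 3.8]
finger_gap: 22.5
grip_force: 24.6
[0.56, 0.35, 0.58] [2.30847672 1.01069996 3.84232672]
[-0.0056,0,0.005,0,0,0,-0.0112,0,0.01,0,0,0,-0.0167,0,0.015,0,0,0,-0.0223,0,0.02,0,0,0,-0.0279,0,0.0251,0,0,0,-0.0334,0,0.0301,0,0,0,-0.039,0,0.0351,0,0,0,-0.0446,0,0.0401,0,0,0]
step mm 7.5 deg 0.0
```

```bash
python3 -m jog '[-0.0015,0,0.0013,0,0,0,-0.0045,0,0.004,0,0,0,-0.0082,0,0.0074,0,0,0,-0.0119,0,0.0107,0,0,0,-0.0156,0,0.014,0,0,0,-0.0193,0,0.0174,0,0,0,-0.0230,0,0.0207,0,0,0,-0.0267,0,0.0241,0,0,0]'
python3 -c "
from h import *
s=r.sense();f=s['tool_pos']-ball-19.5*zb;print([round(float(f@v),2) for v in(sx,sy,zz)],s['ft_force'],np.round(s['joint_pos'],1))"
```

```text
time: 16.4
tool_pos: [552.0, -6.5, 68.1]
tcp_rot: [179.9, 42.0, 84.3]
ft_force: [1.9, 2.6, 5.4]
finger_gap: 22.5
grip_force: 24.7
[0.47, -36.29, 0.54] [1.8553884  2.60258897 5.40469155] [ 17.6  25.5  92.2 -38.3  83.5  35.1]
```

```bash
python3 -m jog '[-0.0037,0,0.0033,0,0,0,-0.0074,0,0.0067,0,0,0,-0.0111,0,0.01,0,0,0,-0.0149,0,0.0134,0,0,0,-0.0186,0,0.0167,0,0,0,-0.0223,0,0.02,0,0,0,-0.026,0,0.0234,0,0,0,-0.0297,0,0.0268,0,0,0]'
python3 -c "
from h import *
s=r.sense();f=s['tool_pos']-ball-19.5*zb;print([round(float(f@v),2) for v in(sx,sy,zz)],s['ft_force'],np.round(s['joint_pos'],1))"
```

```text
time: 17.4
tool_pos: [548.1, -46.3, 68.1]
tcp_rot: [179.9, 42.0, 84.3]
ft_force: [1.8, 2.2, 7.1]
finger_gap: 22.1
grip_force: 24.7
[0.46, -76.33, 0.55] [1.83942977 2.17491929 7.08583395] [ 14.1  23.2  95.3 -39.7  81.   33.2]
```

```bash
python3 -m jog '[-0.0037,0,0.0033,0,0,0,-0.0074,0,0.0067,0,0,0,-0.0111,0,0.01,0,0,0,-0.0149,0,0.0134,0,0,0,-0.0186,0,0.0167,0,0,0,-0.0223,0,0.02,0,0,0,-0.026,0,0.0234,0,0,0,-0.0297,0,0.0268,0,0,0]'
python3 - <<'E'
from h import *
s=r.sense();f=s['tool_pos']-ball-19.5*zb;print([round(float(f@v),2) for v in(sx,sy,zz)],s['ft_force'],np.round(s['joint_pos'],1))
p=r.snapshot("scene"); save(p,"s5.png"); W=world(p); ok=p["range_z"]>0
f=np.dstack([(W-nest)@v for v in(sx,sy,zz)])
P=f[ok&(abs(f[...,0])<25)&(f[...,1]<-165)&(f[...,1]>-300)&(f[...,2]<12)&(f[...,2]>-32)]
h,e=np.histogram(P[:,1],np.arange(-300,-160,5)); 
for i,n in enumerate(h):
    if n: q=P[(P[:,1]>=e[i])&(P[:,1]<e[i+1])]; print(e[i],n,(46+np.percentile(q[:,2],[5,50,95])).round(1))
cv2.imwrite("pics/c5.png",cv2.resize(cv2.imread("pics/s5.png")[30:290,140:360],(677,600)[:2]))
E
```

```text
time: 18.4
tool_pos: [544.1, -86.1, 68.1]
tcp_rot: [179.9, 42.0, 84.3]
ft_force: [0.8, 2.0, 6.0]
finger_gap: 22.4
grip_force: 24.7
[0.4, -116.37, 0.55] [0.80442122 1.95516165 6.03318273] [ 10.5  21.2  98.  -41.1  78.4  31.1]
-300 26 [27.1 29.  52.5]
-295 27 [17.9 28.4 32.1]
-290 51 [15.2 27.7 31.3]
-285 58 [15.4 22.8 30.2]
-280 22 [15.1 25.2 31.3]
-275 2 [15.8 23.2 30.6]
-260 1 [28.5 28.5 28.5]
-250 9 [34.4 36.2 37.6]
-245 28 [35.1 37.4 39.5]
-240 32 [34.8 37.3 40. ]
-235 29 [34.3 37.2 40.3]
-230 67 [18.1 33.6 39.2]
-225 89 [15.7 28.8 38.1]
-220 21 [17.6 26.3 40.1]
-215 20 [15.1 27.3 32.3]
-210 13 [20.5 27.6 31.5]
-205 20 [17.  27.6 30.3]
-200 15 [18.6 28.5 31.5]
-195 15 [18.2 27.1 30.6]
-190 15 [23.9 29.1 32. ]
-185 10 [27.  28.8 32.4]
-180 3 [28.5 29.4 29.9]
-170 4 [37.  38.  38.5]
```

View pics/c5.png

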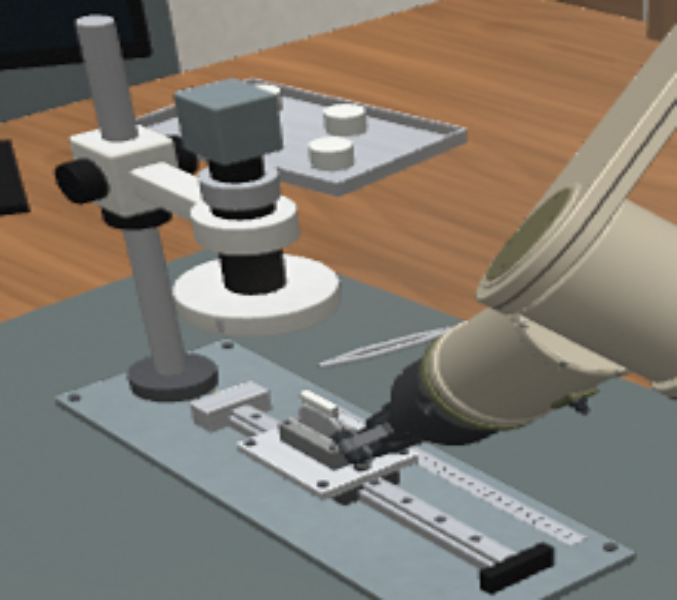

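The carriage and part are travelling well, and the arm stays clear of the lamp. Stop block at (230,405), about 60 mm to go.

```bash
python3 -m jog '[-0.0037,0,0.0033,0,0,0,-0.0074,0,0.0067,0,0,0,-0.0111,0,0.01,0,0,0,-0.0149,0,0.0134,0,0,0,-0.0186,0,0.0167,0,0,0,-0.0223,0,0.02,0,0,0,-0.026,0,0.0234,0,0,0,-0.0297,0,0.0268,0,0,0]'
python3 -c "
from h import *
s=r.sense();f=s['tool_pos']-ball-19.5*zb;print([round(float(f@v),2) for v in(sx,sy,zz)],s['ft_force'],np.round(s['joint_pos'],1))"
```

```text
time: 19.45
tool_pos: [540.2, -126.0, 68.0]
tcp_rot: [179.9, 42.0, 84.3]
ft_force: [1.4, 1.4, 7.6]
finger_gap: 22.5
grip_force: 24.7
[0.33, -156.39, 0.53] [1.41191095 1.3950652  7.59477311] [  6.6  19.4 100.2 -42.4  75.8  28.9]
```

```bash
python3 -m jog '[-0.0015,0,0.0013,0,0,0,-0.003,0,0.0027,0,0,0,-0.0045,0,0.004,0,0,0,-0.0059,0,0.0053,0,0,0,-0.0074,0,0.0067,0,0,0,-0.0085,0,0.0077,0,0,0,-0.0096,0,0.0087,0,0,0,-0.0104,0,0.0094,0,0,0]'
python3 -c "
from h import *
s=r.sense();f=s['tool_pos']-ball-19.5*zb;print([round(float(f@v),2) for v in(sx,sy,zz)],s['ft_force'],np.round(s['joint_pos'],1))"
```

```text
time: 20.45
tool_pos: [538.8, -139.9, 68.0]
tcp_rot: [179.9, 42.0, 84.3]
ft_force: [0.8, 1.2, 7.2]
finger_gap: 22.4
grip_force: 24.7
[0.32, -170.36, 0.52] [0.79005912 1.2133996  7.22817117] [  5.3  18.9 100.8 -42.9  74.9  28.1]
```

```bash
python3 -m jog '[-0.0006,0,0.0005,0,0,0,-0.0012,0,0.0011,0,0,0,-0.0018,0,0.0016,0,0,0,-0.0024,0,0.0021,0,0,0,-0.003,0,0.0027,0,0,0,-0.0036,0,0.0032,0,0,0]'
python3 -c "
from h import *
s=r.sense();f=s['tool_pos']-ball-19.5*zb;print([round(float(f@v),2) for v in(sx,sy,zz)],s['ft_force'],s['wrist_torque'])"
```

```text
time: 21.2
tool_pos: [538.5, -143.0, 68.0]
tcp_rot: [179.9, 41.9, 84.3]
ft_force: [-1.6, 17.3, 11.5]
finger_gap: 22.3
grip_force: 25.5
[0.37, -173.49, 0.46] [-1.6057716  17.32587769 11.52376122] [ 1.16570202  0.34971389 -0.35866475]
```

```bash
python3 -m jog '[-0.0004,0,0.0003,0,0,0,-0.0007,0,0.0007,0,0,0,-0.0011,0,0.001,0,0,0,-0.0015,0,0.0013,0,0,0]'
python3 -c "
from h import *
s=r.sense();f=s['tool_pos']-ball-19.5*zb;print([round(float(f@v),2) for v in(sx,sy,zz)],s['ft_force'],s['wrist_torque'])"
```

```text
time: 21.7
tool_pos: [538.6, -143.2, 67.9]
tcp_rot: [179.9, 41.8, 84.4]
ft_force: [-4.1, 28.4, 15.4]
finger_gap: 22.5
grip_force: 26.1
[0.45, -173.66, 0.43] [-4.08778675 28.42854646 15.42000654] [ 2.02691506  0.67600765 -0.78333846]
```

Against the stop: the position stays put while the force rises. Easing off, then releasing.

```bash
python3 -m jog '[0.0004,0,-0.0003,0,0,0,0.0007,0,-0.0007,0,0,0,0.0011,0,-0.001,0,0,0,0.0015,0,-0.0013,0,0,0,0.0015,0,-0.0013,0,0,0]'; python3 -m jog '[0,0,0,0,0,0,0,0,0,0,0,0,0,0,0,0,0,0,0,0,0,0,0,0]' 0.4
```

```text
time: 22.32
tool_pos: [538.5, -142.9, 68.0]
tcp_rot: [179.9, 41.9, 84.4]
ft_force: [-0.8, 13.5, 10.8]
finger_gap: 22.2
grip_force: 25.3
time: 22.82
tool_pos: [537.7, -144.5, 67.0]
tcp_rot: [-180.0, 42.0, 84.4]
ft_force: [-0.1, 0.3, 0.5]
finger_gap: 60.1
grip_force: 0.0
```

```bash
python3 -m jog '[0,0,-0.008,0,0,0,0,0,-0.02,0,0,0,0,0,-0.035,0,0,0,0,0,-0.055,0,0,0,0,0,-0.075,0,0,0,0,0,-0.095,0,0,0,0,0,-0.115,0,0,0,0,0,-0.13,0,0,0]'
python3 - <<'E'
from h import *
p=r.snapshot("wrist"); save(p,"w6.png"); W=wworld(p); ok=p["range_z"]>0
n2=nest-174*sy; f=np.dstack([(W-n2)@v for v in(sx,sy,zz)])
B=f[ok&(np.linalg.norm(f-[0,63,36],axis=2)<16)&(f[...,2]>30)]
A=np.c_[2*B,np.ones(len(B))]; x=np.linalg.lstsq(A,(B**2).sum(1),rcond=None)[0]; print("ball",x[:3].round(2))
p=r.snapshot("scene"); save(p,"s6.png"); W=world(p); ok=p["range_z"]>0; f=np.dstack([(W-n2)@v for v in(sx,sy,zz)])
P=f[ok&(abs(f[...,0])<12)&(abs(f[...,1])<30)&(f[...,2]>22)&(f[...,2]<60)]; print(np.percentile(P,[1,50,99],axis=0).round(1))
a1=cv2.imread("pics/w6.png"); b=cv2.imread("pics/s6.png")[130:290,140:340]
cv2.imwrite("pics/c6.png",np.hstack([cv2.resize(a1,(400,300)),cv2.resize(b,(375,300),interpolation=2)]))
E
```

```text
time: 23.82
tool_pos: [546.9, -56.6, 165.2]
tcp_rot: [179.9, 42.0, 84.4]
ft_force: [0.7, 0.4, -0.4]
finger_gap: 59.6
grip_force: 0.0
ball [-0.34 63.64 37.32]
[[ -4.3 -17.2  22.6]
 [  2.6   4.8  36.7]
 [  5.6  23.1  51.8]]
```

View pics/c6.png

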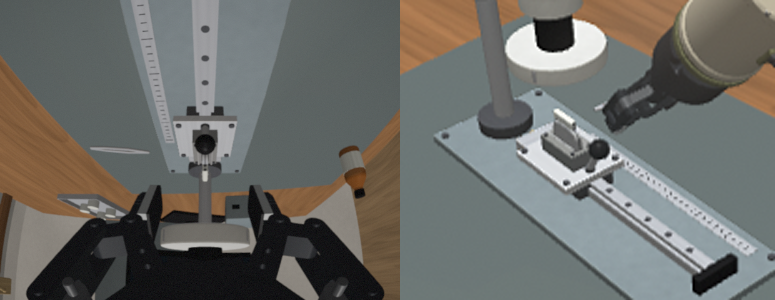

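The part is upright in the nest at (568,130), the carriage is against the stop and the gripper is clear.

```bash
python3 -c "
from bench import r
print(r.hand_in())"
```

```text
the job is handed in; nothing more can be done
None
```

The job is handed in: the shorter pacemaker stands upright, header on top, fully down in the carriage slot. The carriage rests against the end stop and the gripper is clear of everything; the run took about 24 s.

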